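Fit lenses and LED unit into their lamp housings

TASK

Finish the three lamps: lay the long lens plate in the long housing and the short lens plate in the short one, and in the round housing set the LED disc first and then the bell-shaped cover over it. Every part should lie flat and upright in its recess, let go. Leave the phone where it is.

Things in the scene. Friction and masses are not known exactly. Their poses are not given: they have to be found in the camera images.
- long_lens: Loose white lens plate, ridge up, flat on the table. Flange 120 x 44 mm, 6 mm thick; on it a centred ridge 100 mm long, 22 mm wide, 14 mm tall (total height 20 mm): grip across its 22 mm. Rows of clear bumps beside the ridge are for show. Origin: centre of the underside; x along the length, y across, z up. About 90 g. Either way round is right.
- short_lens: Loose white lens plate like the long one but 76 x 44 mm: flange 6 mm thick, centred ridge 56 mm long, 22 mm wide, 14 mm tall (total height 20 mm): grip across its 22 mm. Flat on the table. Origin: centre of the underside; x along the length, y across, z up. About 60 g. Either way round is right.
- led_disc: Loose LED disc: metal disc of diameter 66 mm, 5 mm thick, with a ring of small yellow LEDs and a black upright round boss in its middle, diameter 24 mm, 16 mm tall (total height 21 mm), to be gripped by the boss. Origin: centre of the underside; z up. Lies flat on the table. About 80 g.
- bell_cover: Loose white bell-shaped cover, open underneath, standing on the table: outer diameter 66 mm, inner 56 mm, closed top at 28 mm (inside height 24 mm), on it a round knob of diameter 26 mm, 16 mm tall (total 44 mm): grip the knob. It goes over the LED disc's boss; its edge then rests on the disc. Origin: centre of the open underside; z up. About 70 g.
- long_housing: Fixed black lamp housing for the long lens plate: oblong, 160 x 84 mm, 14 mm high, thin cooling fins on the long sides. Grey-floored rectangular recess in its top, 132 x 56 mm, floor 10 mm above the table, 4 mm deep. Origin: centre of the underside on the table; x along the length, y across, z up. The recess is centred on the origin.
- short_housing: Fixed black lamp housing for the short lens plate: oblong, 116 x 84 mm, 14 mm high, thin cooling fins on the long sides. Grey-floored rectangular recess in its top, 88 x 56 mm, floor 10 mm above the table, 4 mm deep. Origin: centre of the underside on the table; x along the length, y across, z up. The recess is centred on the origin.
- round_housing: Fixed black round lamp housing, fins around it, about 118 mm across, rim 17 mm above the table. Grey-floored round recess centred in its top, diameter 80 mm, floor 8 mm above the table, 9 mm deep. Origin: centre of the underside on the table; z up. With the LED disc in it, the disc's upper face is 13 mm above the table and its boss reaches to 29 mm.
- phone: A black phone lying flat on the table among the housings, 150 x 72 x 9 mm. Not part of the job: it must not be shifted. Origin: centre of the underside; x along its length, z up.
Not all that is in view belongs to the job. What is shaped like the led_disc but green or orange is not meant.

How it is judged (in metres and radians):
On the way, in this order (a step that is already met when the one before it is completed fails the run):
1. the LED disc lies flat in the recess of the round housing, released (horizontal distance between led_disc and round_housing below 0.012 m and z of led_disc in the frame of round_housing between 0.005 and 0.0105 m and angle between led_disc's own z axis and vertical below 0.06 rad and linear speed of led_disc below 0.02 m/s and contact force between led_disc and the fingers below 0.1 N), for 0.2 s.
2. then the bell cover stands over the LED disc in the round housing, released (horizontal distance between bell_cover and round_housing below 0.012 m and z of bell_cover in the frame of round_housing between 0.01 and 0.0155 m and angle between bell_cover's own z axis and vertical below 0.06 rad and linear speed of bell_cover below 0.02 m/s and contact force between bell_cover and the fingers below 0.1 N and horizontal distance between bell_cover and led_disc below 0.015 m), for 0.2 s.
At the end, for the whole second after the job is handed in: Each lens plate in its own housing's recess, lengthwise to 0.25 rad; LED disc in the round recess, cover on the disc (centres within 15 mm). All centred on their housing within 12 mm, seated within 2.5 mm, level to 0.06 rad, released, at rest; phone moved under 15 mm (horizontal distance between long_lens and long_housing below 0.012 m and z of long_lens in the frame of long_housing between 0.007 and 0.0125 m and angle between each of long_lens, short_lens, led_disc, bell_cover's own z axis and vertical below 0.06 rad and linear speed of each of long_lens, short_lens, led_disc, bell_cover below 0.02 m/s and angle between the x axis of long_lens and the x axis of long_housing, either way round below 0.25 rad and horizontal distance between short_lens and short_housing below 0.012 m and z of short_lens in the frame of short_housing between 0.007 and 0.0125 m and angle between the x axis of short_lens and the x axis of short_housing, either way round below 0.25 rad and horizontal distance between each of led_disc, bell_cover and round_housing below 0.012 m and z of led_disc in the frame of round_housing between 0.005 and 0.0105 m and z of bell_cover in the frame of round_housing between 0.01 and 0.0155 m and horizontal distance between bell_cover and led_disc below 0.015 m); the robot touches nothing.
It fails at once if the phone is shifted by more than 15 mm (distance of phone from where it was at the start of the episode above 0.015 m).
It also fails if it takes over 99 s, if anything falls off the work surface, if the arm or the gripper's body presses on something with over 40 N, if the wrist force passes 120 N, or if a joint passes its speed limit or range.

ROBOT

A 6-joint arm with a two-finger parallel gripper is mounted at the origin on the work surface. World frame = base frame: x ahead of the robot, y to its left, z up, the work surface at z = 0. Lengths are in m, angles in degrees, forces in N, time in s.
With the tool pointing down it reaches from about 0.35 to 0.875 m from the base axis. Payload 4.2 kg.
Tool frame: the origin (TCP) lies on the centre line of the jaws, within the pads' length; the fingertips stand 25 mm ahead of it and the grasp point (between the pads) lies 6 mm ahead of it (finger_overhang is the distance from the TCP to the fingertips, in m); z points along the fingers, y is the line along which they close (so a half turn about z gives the same grasp; the last joint's range is limited). The gripper opens to 87 mm and grips with 3 to 60 N. Pads are 19 mm wide; open, the fingers measure 117 mm over their backs; the gripper's body (75 mm by 190 mm) begins 51 mm behind the grasp point.
Start: joints at [82.368, 22.042, 0.453, 0, -68.411, -14.817], TCP at [0.239, 0.578, 0.248] pointing down, gripper open.
Joint ranges: [-179.83, 179.83], [-69.29, 118.12], [-61.27, 80.66], [-181.25, 117.63], [-171.15, -9.14], [-177.46, 177.46]. Speed limits (degrees/s): [159.86, 159.86, 180, 180, 180, 180].

INTERFACE

Orientations are given as a 3x3 rotation matrix whose columns are the frame's x, y, z axes.
In Python, from station import sense, capture, finish_job, spot_in, tip_of, finger_overhang gives the robot as it stands. The module is installed in compiled form; this text tells all that it offers.
- The arm moves only by the tool servo_tool, never from a script. Its arguments are lists of equal length, an entry for each row: "slide": the shift along the tool's x, y, z in m, a list of three; "spin": the turn about the tool's z in degrees; "grip": the closure, from 0 (fully open) to 1 (shut). A call has exactly 5 rows; each row is the pose to reach, as a shift and turn from the pose commanded when the call began, along the tool's axes at that moment; what a row does not reach only later rows make up. A row lasts 1/12 s, in which the tool goes at most 41.7 mm and 7.16 degrees, less where a joint would pass 70% of its speed; a pose out of reach is approached as far as the arm can. A call with a gripper value outside its range is refused whole. The fingers move at their own pace and stop on an object; the grip force is fixed at half the most. Time passes only in rows, so rows that repeat a pose let the fingers close, or fill a call up. It gives the time, the measured TCP pose, the force, the opening and the grip force at its end, in the units of the state.
- sense(): the state, without advancing time (a new reading comes with each control period).
- capture(name): name is "side" or "top" or "wrist"; returns a dict with "pixels" (400x640x3 uint8, blue, green, red), "depth" (400x640 float32, m along the optical axis (not along the pixel's ray), 0 where there is no reading), "fx", "fy", "cx", "cy" (pixels), "k1" (the pictures are not rectified: a ray, as slopes to the right and down, at radius r is drawn at 1 + k1 r^2 times it, then the intrinsics apply), "R" (3x3) and "t" (3): a world point X has camera coordinates R X + t; the wrist camera has in their place "hand_eye" (4x4, takes a point from camera to tool coordinates, whose origin is the TCP and whose axes are the flange's). Camera axes: x right, y down, z forward; pixel columns grow to the right and rows downward; lengths in m; the calibration is good to about 2 mm. A picture is of the moment at which its call begins: read the wrist's pose just before it.
- finish_job(): hands the job in; it is judged then, once.
Trained networks look in the newest picture that a camera, given by its name, has taken for a name from the list of things; names that differ only in an ending like _2 or _b are one class to them, and where a whole thing is asked for, a point or a joint stands for the part that bears it (a point fixed in the world has none). Each returns a list of dicts, best first, with "conf" (0 to 1); they miss things now and then, are a little off and sometimes report something else, mostly with a low value. They report only what shows in the picture. A call takes as long as a camera call. They do not tell look-alikes from the thing itself.
- spot_in(thing, camera): "point" ([x, y, z] in m, in world coordinates, good to about 4 mm: the middle of the surface that is visible of it).
- tip_of(thing, camera): "point" ([x, y, z] in m, in world coordinates, good to about 4 mm: a listed point, or the origin of a listed thing).
The state is a dict: "time_s": time; "joints": joint angles; "joint_velocities": joint speeds; "effort": joint torques, N m; "tcp_pos": TCP position; "ee_rot": TCP orientation; "wrist_force": force on the tool from outside, world axes, zero at the start; "moment": the same for the moment, N m; "gripper_width": opening from 0.0 (shut) to 1.0 (fully open); "gripper_force": force on a finger pad.
Only numpy, scipy, OpenCV 4.12 (cv2) and the standard library are available. Lean on these libraries where they do the work, as an engineer would, in place of code of your own. Each camera call takes 0.05 s, during which the arm holds its last target. There are 200 camera calls.

## Working session

There is one attempt and no reset: what is moved stays moved. The work goes in short steps, Python scripts to look and compute and a tool call to move; the robot and the scene stay as the last step left them, time stands still between calls to the robot, and variables do not carry over. Pictures are saved under pics/ and viewed, at most 14 in all, crops included, and the job is handed in when it is done.

Besides the shell and the picture viewer there is one more tool, called after "Emit:" as name(argument=value, ...) on one line, values as JSON. servo_tool: Moves the arm, as the interface text tells. Its arguments: {"type":"object","properties":{"slide":{"type":"array"},"spin":{"type":"array"},"grip":{"type":"array"}},"required":["slide","spin","grip"]}

```bash
mkdir -p pics
cat > h.py <<'E'
import numpy as np, cv2
from station import *
def world(c,u,v,z=None,st=None):
    # pixel -> world, at depth or on plane z
    K=np.array([[c['fx'],0,c['cx']],[0,c['fy'],c['cy']],[0,0,1.]])
    p=cv2.undistortPoints(np.array([[[u,v]]],float),K,np.array([c['k1'],0,0,0,0.]))[0,0]
    ray=np.array([p[0],p[1],1.])
    if 'hand_eye' in c:
        H=np.array(c['hand_eye']);R=np.array(st['ee_rot'])@H[:3,:3];o=np.array(st['ee_rot'])@H[:3,3]+np.array(st['tcp_pos'])
    else:
        R=np.array(c['R']).T;o=-R@np.array(c['t'])
    d=R@ray
    s=c['depth'][int(round(v)),int(round(u))] if z is None else (z-o[2])/d[2]
    return o+s*d
E
cat > a.py <<'E'
from h import *
s=sense();print({k:np.round(s[k],3) for k in('time_s','tcp_pos','ee_rot','gripper_width')})
for n in('top','side'):
    c=capture(n);cv2.imwrite(f'pics/{n}0.png',c['pixels'])
    np.save(f'{n}0.npy',c,allow_pickle=True)
    for t in 'long_lens short_lens led_disc bell_cover long_housing short_housing round_housing phone'.split():
        print(n,t,[(np.round(q['point'],3).tolist(),round(q['conf'],2)) for q in tip_of(t,n)][:4])
E
python3 a.py
```

```text
{'time_s': np.float64(0.0), 'tcp_pos': array([0.238, 0.577, 0.246]), 'ee_rot': array([[ 0.924, -0.382, -0.001],
       [-0.382, -0.924, -0.002],
       [ 0.   ,  0.002, -1.   ]]), 'gripper_width': np.float64(0.998)}
top long_lens [([0.346, 0.321, 0.002], 0.94)]
top short_lens [([0.367, -0.308, -0.001], 0.74)]
top led_disc [([0.362, 0.046, -0.003], 0.94), ([0.452, 0.238, 0.001], 0.89), ([0.458, 0.129, 0.005], 0.65)]
top bell_cover [([0.431, -0.127, 0.002], 0.9)]
top long_housing [([0.35, 0.316, 0.004], 0.69), ([0.514, -0.392, -0.003], 0.62)]
top short_housing [([0.623, -0.134, 0.004], 0.88)]
top round_housing [([0.631, 0.12, 0.002], 0.72)]
top phone [([0.502, 0.379, 0.001], 0.77)]
side long_lens [([0.353, 0.32, 0.004], 0.74)]
side short_lens [([0.369, -0.301, 0.001], 0.69)]
side led_disc [([0.356, 0.043, 0.001], 0.92), ([0.459, 0.126, -0.006], 0.81), ([0.452, 0.236, -0.001], 0.66)]
side bell_cover [([0.431, -0.131, -0.002], 0.97), ([0.367, -0.303, -0.001], 0.6)]
side long_housing [([0.518, -0.39, -0.001], 0.95)]
side short_housing [([0.626, -0.137, -0.003], 0.6)]
side round_housing [([0.636, 0.116, 0.001], 0.85), ([0.507, 0.38, 0.001], 0.45)]
side phone [([0.505, 0.381, -0.002], 0.97)]
```

View pics/top0.png

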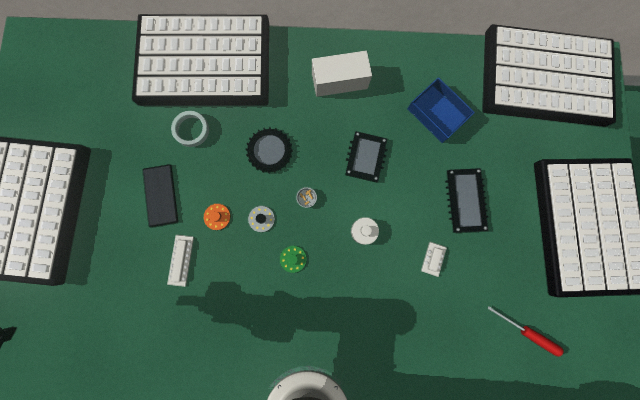

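View pics/side0.png

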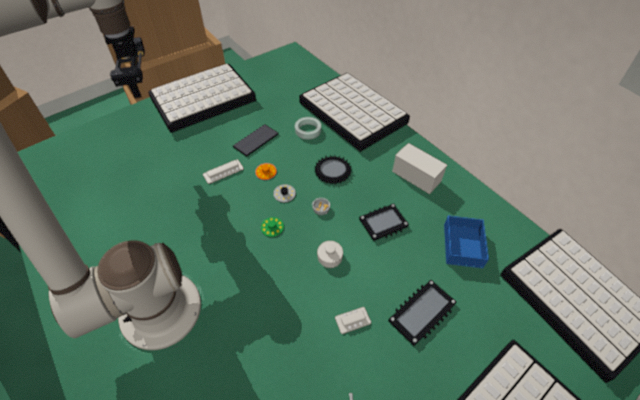

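The top view shows the parts as follows:
- LED disc candidates: grey disc with black boss (261,219), orange (217,217), green (293,260), a small cup (307,198) and a white ring (189,127). I choose the grey one at (261,219).
- Lenses: long (180,261), short (434,260).
- Bell cover: (365,231).
- Housings: round (269,150), short (367,156), long (467,200).
- Phone: (160,195).

```bash
cat > b.py <<'E'
from h import *
c=np.load('top0.npy',allow_pickle=True).item();im=c['pixels'];hsv=cv2.cvtColor(im,cv2.COLOR_BGR2HSV)
S,V=hsv[...,1],hsv[...,2]
def blob(name,u,v,h,mask,z,dil=0):
    m=np.zeros_like(V);m[v-h:v+h,u-h:u+h]=(mask[v-h:v+h,u-h:u+h]*255)
    m=cv2.morphologyEx(m,cv2.MORPH_CLOSE,np.ones((3,3)))
    cs,_=cv2.findContours(m,cv2.RETR_EXTERNAL,cv2.CHAIN_APPROX_NONE)
    k=max(cs,key=cv2.contourArea)
    P=np.array([world(c,*p[0],z)[:2] for p in k],np.float32)*1000
    r=cv2.minAreaRect(P);b=cv2.boxPoints(r);e=[b[1]-b[0],b[2]-b[1]];L=max(e,key=np.linalg.norm)
    print(name,'c',np.round(r[0],1),'size',np.round(r[1],1),'yaw',round(float(np.degrees(np.arctan2(L[1],L[0])))%180,1))
white=(S<70)&(V>120)
for n,u,v in(('long_lens',180,261),('short_lens',434,260)): blob(n,u,v,32,white,.006)
blob('bell',365,231,20,white,.02)
blob('disc',261,219,18,(S<80)&(V>90),.005)
grey=(S<70)&(V>75)
for n,u,v,z in(('round',269,150,.008),('shortH',367,156,.01),('longH',467,200,.01)):
    print(hsv[v,u]); blob(n,u,v,36,grey,z)
crop=np.hstack([cv2.resize(im[190:250,230:330],(400,240)),cv2.resize(im[120:180,230:330],(400,240))])
cv2.imwrite('pics/crop.png',crop)
E
python3 b.py
```

```text
long_lens c [348.4 318.4] size [ 44.4 121.5] yaw 175.7
short_lens c [ 368.6 -303.4] size [45.9 77.1] yaw 162.6
bell c [ 432.7 -129.5] size [65.3 66.6] yaw 136.2
disc c [455.6 126.8] size [65.7 64.3] yaw 47.4
[ 96  24 108]
round c [633.3 115.2] size [73.9 72.7] yaw 46.3
[ 96  32 113]
shortH c [ 623.2 -133.9] size [54.6 86.7] yaw 168.7
[ 99  32 111]
longH c [ 518.4 -393.2] size [131.5  53.8] yaw 4.3
```

View pics/crop.png

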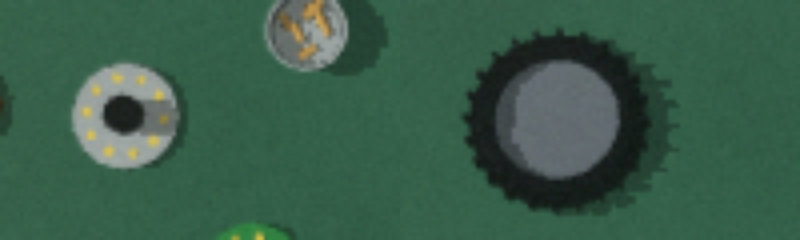

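Crop: the grey disc with the black boss and yellow LEDs (top view 261,219) is the wanted LED disc. The round recess is partly shadowed on its left (+y) side, so its centre is about y=0.118.

```bash
cat > go.py <<'E'
import sys
from h import *
x,y,z,th=map(float,sys.argv[1:5])
s=sense();R=np.array(s['ee_rot']);p=np.array(s['tcp_pos'])
cur=np.degrees(np.arctan2(R[1,0],R[0,0]))
print('t',round(float(s['time_s']),2),'p',np.round(p,4),'yaw',round(float(cur),1),'w',np.round(s['gripper_width'],3),'gf',np.round(s['gripper_force'],1),'F',np.round(s['wrist_force'],1))
print('slide',np.round(R.T@(np.array([x,y,z])-p),4),'spin',round(float((cur-th+180)%360-180),1),'dist',round(float(np.linalg.norm([x,y,z]-p)),3))
E
python3 go.py .456 .127 .16 -22.4
```

```text
t 0.9 p [0.2386 0.5776 0.2476] yaw -22.4 w 1.002 gf 0.0 F [ 0.2 -0.8  0.1]
slide [0.373  0.3335 0.0876] spin -0.0 dist 0.508
```

Emit:
servo_tool(slide=[[0.02, 0.018, 0.004], [0.05, 0.044, 0.012], [0.08, 0.07, 0.02], [0.11, 0.096, 0.026], [0.135, 0.12, 0.032]], spin=[0, 0, 0, 0, 0], grip=[0, 0, 0, 0, 0])

```text
time_s: 1.32
tcp_pos: [0.3181, 0.4131, 0.2153]
ee_rot: [[0.924, -0.382, 0.0], [-0.382, -0.924, -0.0], [0.0, 0.0, -1.0]]
wrist_force: [0.1, 0.7, -0.3]
gripper_width: 1.002
gripper_force: 0.0
```

Emit:
servo_tool(slide=[[0.027, 0.024, 0.006], [0.054, 0.048, 0.012], [0.081, 0.072, 0.02], [0.108, 0.096, 0.026], [0.135, 0.12, 0.032]], spin=[0, 0, 0, 0, 0], grip=[0, 0, 0, 0, 0])

```text
time_s: 1.73
tcp_pos: [0.397, 0.2511, 0.1836]
ee_rot: [[0.924, -0.381, 0.001], [-0.381, -0.924, 0.001], [0.0, -0.001, -1.0]]
wrist_force: [-0.3, 0.2, -0.5]
gripper_width: 0.997
gripper_force: 0.0
```

Emit:
servo_tool(slide=[[0.03, 0.027, 0.008], [0.06, 0.053, 0.014], [0.08, 0.075, 0.02], [0.095, 0.088, 0.022], [0.103, 0.094, 0.024]], spin=[0, 0, 0, 0, 0], grip=[0, 0, 0, 0, 0])

```text
time_s: 2.15
tcp_pos: [0.4563, 0.1243, 0.1593]
ee_rot: [[0.923, -0.384, -0.0], [-0.384, -0.923, -0.0], [-0.0, 0.001, -1.0]]
wrist_force: [-0.7, -0.0, 0.8]
gripper_width: 0.999
gripper_force: 0.0
```

```bash
cat > wr.py <<'E'
import sys
from h import *
s=sense();c=capture('wrist');cv2.imwrite(f'pics/{sys.argv[1]}.png',c['pixels'])
for t in sys.argv[2:]:
    for f in (tip_of,):print(t,f.__name__,[(np.round(q['point'],4).tolist(),round(q['conf'],2)) for q in f(t,'wrist')][:4])
np.save('w.npy',dict(c=c,s=s),allow_pickle=True)
E
python3 go.py .456 .127 .12 -22.4; python3 wr.py w1 led_disc round_housing
```

```text
t 2.15 p [0.4563 0.1243 0.1593] yaw -22.6 w 0.999 gf 0.0 F [-0.7 -0.   0.8]
slide [-0.0013 -0.0024  0.0393] spin -0.2 dist 0.039
led_disc call [([0.4555, 0.1289, 0.0016], 0.83), ([0.356, 0.0439, -0.0015], 0.7), ([0.4554, 0.2409, -0.0029], 0.62)]
round_housing call []
```

View pics/w1.png

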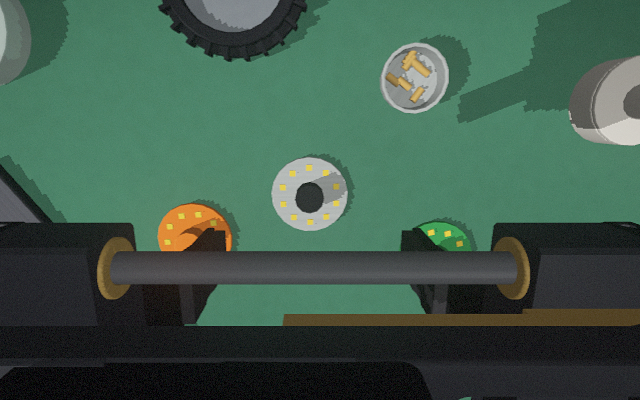

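Wrist view: the grey disc is at (310,194) with its boss top near (309,197). The orange disc (195,237) and green disc (442,240) are clear of it.

```bash
python3 -c "
from h import *
d=np.load('w.npy',allow_pickle=True).item()
print(world(d['c'],310,194,.005,d['s']),world(d['c'],309,197,.021,d['s']),world(d['c'],310,175,None,d['s']))"
```

```text
[0.45540411 0.12770128 0.005     ] [0.45677468 0.12786495 0.021     ] [0.47058538 0.12134581 0.00435745]
```

Emit:
servo_tool(slide=[[-0.001, -0.003, 0.03], [-0.001, -0.003, 0.065], [-0.001, -0.003, 0.098], [-0.001, -0.003, 0.117], [-0.001, -0.003, 0.124]], spin=[0, 0, 0, 0, 0], grip=[0, 0, 0, 0, 0])

```text
time_s: 2.72
tcp_pos: [0.4542, 0.13, 0.033]
ee_rot: [[0.925, -0.38, -0.004], [-0.38, -0.925, -0.003], [-0.003, 0.004, -1.0]]
wrist_force: [-0.3, -0.0, 0.9]
gripper_width: 1.003
gripper_force: 0.0
```

Emit:
servo_tool(slide=[[0, 0, 0], [0, 0, 0], [0, 0, 0], [0, 0, 0], [0, 0, 0]], spin=[0, 0, 0, 0, 0], grip=[0.3, 0.6, 0.8, 1, 1])

```text
time_s: 3.13
tcp_pos: [0.4568, 0.1303, 0.0368]
ee_rot: [[0.924, -0.382, 0.002], [-0.382, -0.924, 0.002], [0.002, -0.003, -1.0]]
wrist_force: [-0.3, -0.7, 1.3]
gripper_width: 0.701
gripper_force: 0.0
```

Emit:
servo_tool(slide=[[0, 0, 0], [0, 0, 0], [0, 0, 0], [0, 0, 0], [0, 0, 0]], spin=[0, 0, 0, 0, 0], grip=[1, 1, 1, 1, 1])

```text
time_s: 3.55
tcp_pos: [0.4561, 0.1296, 0.0356]
ee_rot: [[0.924, -0.382, 0.0], [-0.382, -0.924, 0.0], [0.0, -0.0, -1.0]]
wrist_force: [0.1, -0.1, -0.4]
gripper_width: 0.326
gripper_force: 0.0
```

Emit:
servo_tool(slide=[[0, 0, 0], [0, 0, 0], [0, 0, 0], [0, 0, 0], [0, 0, 0]], spin=[0, 0, 0, 0, 0], grip=[1, 1, 1, 1, 1])

```text
time_s: 3.97
tcp_pos: [0.456, 0.1296, 0.0355]
ee_rot: [[0.924, -0.382, -0.0], [-0.382, -0.924, -0.0], [-0.0, 0.0, -1.0]]
wrist_force: [-0.4, -1.2, 1.4]
gripper_width: 0.261
gripper_force: 30.0
```

Emit:
servo_tool(slide=[[0, 0, -0.01], [0, 0, -0.025], [0, 0, -0.04], [0, 0, -0.055], [0, 0, -0.06]], spin=[0, 0, 0, 0, 0], grip=[1, 1, 1, 1, 1])

```text
time_s: 4.38
tcp_pos: [0.457, 0.1304, 0.0973]
ee_rot: [[0.924, -0.381, 0.003], [-0.381, -0.924, 0.002], [0.002, -0.003, -1.0]]
wrist_force: [0.2, -0.4, -1.2]
gripper_width: 0.266
gripper_force: 30.0
```

```bash
python3 go.py .634 .118 .095 -22.4
python3 - <<'E'
from h import *
c=capture('top');print([(np.round(q['point'],4).tolist(),round(q['conf'],2)) for q in tip_of('round_housing','top')],[(np.round(q['point'],4).tolist(),round(q['conf'],2)) for q in tip_of('led_disc','top')])
E
```

```text
t 4.38 p [0.457  0.1304 0.0973] yaw -22.4 w 0.266 gf 30.0 F [ 0.2 -0.4 -1.2]
slide [ 0.1683 -0.0561  0.0029] spin -0.0 dist 0.177
[([0.6336, 0.1211, 0.0025], 0.87)] [([0.3599, 0.0432, -0.0017], 0.59)]
```

Emit:
servo_tool(slide=[[0.012, -0.004, 0], [0.032, -0.011, 0], [0.054, -0.018, 0], [0.074, -0.025, 0], [0.09, -0.031, 0]], spin=[0, 0, 0, 0, 0], grip=[1, 1, 1, 1, 1])

```text
time_s: 4.95
tcp_pos: [0.5518, 0.1236, 0.0939]
ee_rot: [[0.924, -0.382, -0.002], [-0.382, -0.924, -0.001], [-0.001, 0.002, -1.0]]
wrist_force: [0.6, 0.1, -0.7]
gripper_width: 0.265
gripper_force: 30.0
```

```bash
python3 wr.py w2 round_housing led_disc
```

```text
round_housing call [([0.628, 0.1196, 0.0021], 0.74)]
led_disc call [([0.551, 0.1254, 0.0585], 0.61), ([0.3563, 0.0458, -0.0009], 0.61)]
```

View pics/w2.png

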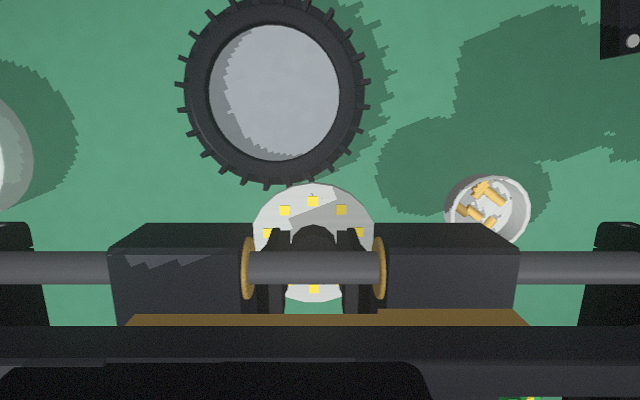

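Wrist view: the disc is held level under the jaws. The recess rim spans columns 207–341 and rows 24–161, so its centre is (274,92).

```bash
python3 -c "
from h import *
d=np.load('w.npy',allow_pickle=True).item()
W=[world(d['c'],u,v,.017,d['s']) for u,v in((207,92),(341,92),(274,24),(274,161))]
print((W[0]+W[1])/2,(W[2]+W[3])/2,np.linalg.norm(W[0]-W[1]),np.linalg.norm(W[2]-W[3]))"
python3 go.py .633 .119 .094 -22.4
```

```text
[0.63218758 0.115336   0.017     ] [0.63030994 0.11618573 0.017     ] 0.07882348458248535 0.07733328773459157
t 5.1 p [0.551  0.1235 0.0936] yaw -22.5 w 0.261 gf 30.0 F [-0.2 -0.  -1.7]
slide [ 0.0775 -0.0273 -0.0006] spin -0.1 dist 0.082
```

Emit:
servo_tool(slide=[[0.015, -0.005, 0], [0.035, -0.011, 0], [0.055, -0.018, 0], [0.07, -0.023, 0], [0.077, -0.025, 0]], spin=[0, 0, 0, 0, 0], grip=[1, 1, 1, 1, 1])

```text
time_s: 5.52
tcp_pos: [0.6321, 0.1176, 0.0943]
ee_rot: [[0.924, -0.382, -0.001], [-0.382, -0.924, -0.0], [-0.001, 0.001, -1.0]]
wrist_force: [0.6, 0.2, -1.1]
gripper_width: 0.265
gripper_force: 30.0
```

Emit:
servo_tool(slide=[[0, 0, 0.01], [0, 0, 0.02], [0, 0, 0.03], [0, 0, 0.036], [0, 0, 0.036]], spin=[0, 0, 0, 0, 0], grip=[1, 1, 1, 1, 1])

```text
time_s: 5.93
tcp_pos: [0.6295, 0.1172, 0.057]
ee_rot: [[0.924, -0.382, -0.005], [-0.382, -0.924, -0.002], [-0.004, 0.003, -1.0]]
wrist_force: [1.0, 1.2, -0.1]
gripper_width: 0.262
gripper_force: 30.0
```

```bash
python3 go.py .632 .1175 .0435 -22.4
```

```text
t 5.93 p [0.6295 0.1172 0.057 ] yaw -22.4 w 0.262 gf 30.0 F [ 1.   1.2 -0.1]
slide [ 0.0023 -0.0012  0.0135] spin -0.0 dist 0.014
```

Emit:
servo_tool(slide=[[0, 0, 0.004], [0, 0, 0.009], [0, 0, 0.013], [0, 0, 0.0135], [0, 0, 0.0135]], spin=[0, 0, 0, 0, 0], grip=[1, 1, 1, 1, 1])

```text
time_s: 6.35
tcp_pos: [0.6316, 0.1176, 0.0458]
ee_rot: [[0.924, -0.382, -0.0], [-0.382, -0.924, -0.0], [-0.0, 0.0, -1.0]]
wrist_force: [0.9, 0.4, -0.8]
gripper_width: 0.262
gripper_force: 30.0
```

Emit:
servo_tool(slide=[[0, 0, 0], [0, 0, 0], [0, 0, 0], [0, 0, 0], [0, 0, 0]], spin=[0, 0, 0, 0, 0], grip=[1, 1, 0.6, 0.5, 0.5])

```text
time_s: 6.77
tcp_pos: [0.632, 0.1177, 0.0464]
ee_rot: [[0.924, -0.382, 0.001], [-0.382, -0.924, 0.0], [0.001, -0.0, -1.0]]
wrist_force: [-0.1, -0.4, 0.1]
gripper_width: 0.408
gripper_force: 0.0
```

```bash
python3 go.py .632 .1175 .0435 -22.4
```

```text
t 6.77 p [0.632  0.1177 0.0464] yaw -22.4 w 0.408 gf 0.0 F [-0.1 -0.4  0.1]
slide [0.0001 0.0002 0.0029] spin -0.0 dist 0.003
```

Emit:
servo_tool(slide=[[0, 0, -0.005], [0, 0, -0.025], [0, 0, -0.05], [0, 0, -0.08], [0, 0, -0.105]], spin=[0, 0, 0, 0, 0], grip=[0.5, 0.5, 0.5, 0, 0])

```text
time_s: 7.18
tcp_pos: [0.6321, 0.1177, 0.1534]
ee_rot: [[0.924, -0.382, 0.001], [-0.382, -0.924, 0.0], [0.001, -0.001, -1.0]]
wrist_force: [1.3, 0.0, 0.3]
gripper_width: 0.581
gripper_force: 0.0
```

Emit:
servo_tool(slide=[[-0.006, 0.02, 0], [-0.015, 0.05, 0], [-0.025, 0.085, 0], [-0.035, 0.12, 0], [-0.045, 0.15, 0]], spin=[0, 0, 0, 0, 0], grip=[0, 0, 0, 0, 0])

```text
time_s: 7.6
tcp_pos: [0.5314, -0.0052, 0.1516]
ee_rot: [[0.924, -0.382, 0.0], [-0.382, -0.924, 0.0], [0.0, -0.0, -1.0]]
wrist_force: [-0.2, 0.4, -0.3]
gripper_width: 0.942
gripper_force: 0.0
```

Emit:
servo_tool(slide=[[-0.01, 0.035, 0], [-0.02, 0.07, 0], [-0.03, 0.11, 0], [-0.04, 0.14, 0], [-0.045, 0.154, 0]], spin=[0, 0, 0, 0, 0], grip=[0, 0, 0, 0, 0])

```text
time_s: 8.02
tcp_pos: [0.4296, -0.1308, 0.1515]
ee_rot: [[0.923, -0.384, -0.001], [-0.384, -0.923, 0.0], [-0.001, 0.0, -1.0]]
wrist_force: [0.1, 0.2, 0.1]
gripper_width: 1.0
gripper_force: 0.0
```

```bash
python3 wr.py w3 bell_cover; python3 go.py .432 -.129 .057 -22.4
python3 - <<'E'
from h import *
P,W=[],0
for n in('top','side'):
    c=capture(n);print([(np.round(q['point'],4).tolist(),round(q['conf'],2)) for q in tip_of('led_disc',n)])
    if n=='top':a=cv2.resize(c['pixels'][110:190,220:320],(400,320))
    else:b=cv2.resize(c['pixels'][130:210,283:383],(400,320))
cv2.imwrite('pics/c3.png',np.hstack([np.hstack([a,b])]))
w=cv2.imread('pics/w3.png');cv2.imwrite('pics/c3.png',np.vstack([np.hstack([a,b]),cv2.resize(w,(800,500))[:280]]))
E
```

```text
bell_cover call [([0.4277, -0.1294, 0.0034], 0.76)]
t 8.12 p [ 0.431  -0.1303  0.1516] yaw -22.6 w 1.0 gf 0.0 F [-0.4  0.8 -0.5]
slide [ 0.0004 -0.0015  0.0946] spin -0.2 dist 0.095
[([0.6309, 0.1194, 0.0123], 0.97)]
[([0.3592, 0.0443, 0.0003], 0.66), ([0.4568, 0.2382, -0.0019], 0.52)]
```

View pics/c3.png

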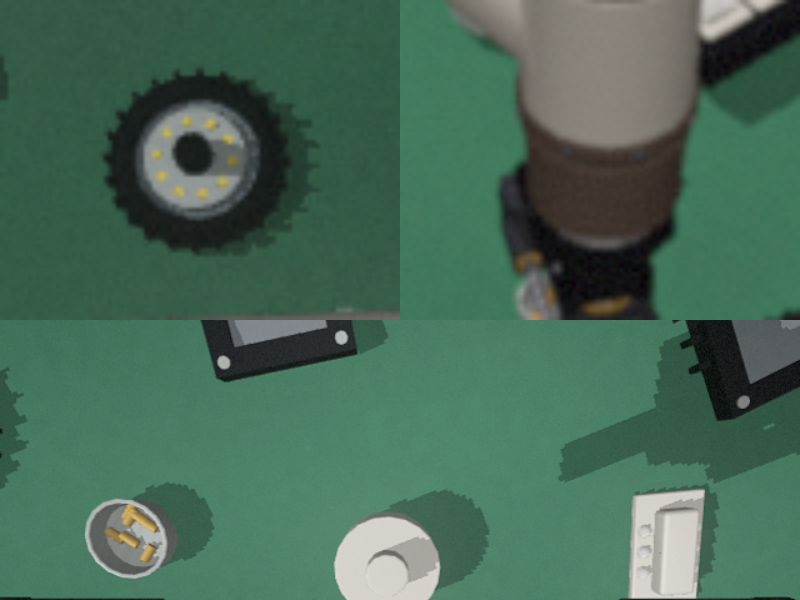

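The disc sits flat in the round recess (top crop centre 194,155), within about 3 mm of centre. The bell knob in the wrist view is at about (310,203).

```bash
python3 -c "
from h import *
d=np.load('w.npy',allow_pickle=True).item()
im=d['c']['pixels'];c=d['c']
print(world(c,310,203,.044,d['s']))
for k,z in ((('a',310,203),.044),):
    P=world(c,310,203,None,d['s']);print(P)
"
```

```text
[ 0.43237987 -0.12932113  0.044     ]
[ 0.43225842 -0.12926531  0.04348678]
```

Emit:
servo_tool(slide=[[0, -0.001, 0.02], [0, -0.001, 0.05], [0, -0.001, 0.075], [0, -0.001, 0.09], [0, -0.001, 0.094]], spin=[0, 0, 0, 0, 0], grip=[0, 0, 0, 0, 0])

```text
time_s: 8.73
tcp_pos: [0.4321, -0.1272, 0.0544]
ee_rot: [[0.925, -0.381, -0.006], [-0.381, -0.925, -0.0], [-0.005, 0.002, -1.0]]
wrist_force: [-0.3, 0.2, -0.2]
gripper_width: 1.002
gripper_force: 0.0
```

Emit:
servo_tool(slide=[[0, 0, 0], [0, 0, 0], [0, 0, 0], [0, 0, 0], [0, 0, 0]], spin=[0, 0, 0, 0, 0], grip=[0.6, 1, 1, 1, 1])

```text
time_s: 9.15
tcp_pos: [0.4336, -0.1279, 0.058]
ee_rot: [[0.924, -0.382, 0.002], [-0.382, -0.924, 0.0], [0.002, -0.001, -1.0]]
wrist_force: [-0.5, -0.9, -0.6]
gripper_width: 0.709
gripper_force: 0.0
```

Emit:
servo_tool(slide=[[0, 0, 0], [0, 0, 0], [0, 0, 0], [0, 0, 0], [0, 0, 0]], spin=[0, 0, 0, 0, 0], grip=[1, 1, 1, 1, 1])

```text
time_s: 9.57
tcp_pos: [0.4329, -0.1281, 0.0571]
ee_rot: [[0.924, -0.382, 0.0], [-0.382, -0.924, 0.0], [0.0, -0.0, -1.0]]
wrist_force: [0.5, -0.1, 0.0]
gripper_width: 0.324
gripper_force: 0.0
```

Emit:
servo_tool(slide=[[0, 0, 0], [0, 0, 0], [0, 0, 0], [0, 0, 0], [0, 0, 0]], spin=[0, 0, 0, 0, 0], grip=[1, 1, 1, 1, 1])

```text
time_s: 9.98
tcp_pos: [0.4328, -0.1281, 0.0571]
ee_rot: [[0.924, -0.382, -0.0], [-0.382, -0.924, -0.0], [-0.0, 0.0, -1.0]]
wrist_force: [-0.9, 0.3, 1.1]
gripper_width: 0.286
gripper_force: 30.0
```

```bash
python3 go.py .632 .116 .12 -22.4
```

```text
t 9.98 p [ 0.4328 -0.1281  0.0571] yaw -22.4 w 0.286 gf 30.0 F [-0.9  0.3  1.1]
slide [ 0.0909 -0.3016 -0.063 ] spin -0.0 dist 0.321
```

Emit:
servo_tool(slide=[[0, 0, -0.008], [0, 0, -0.022], [0, 0, -0.04], [0, 0, -0.055], [0, 0, -0.063]], spin=[0, 0, 0, 0, 0], grip=[1, 1, 1, 1, 1])

```text
time_s: 10.4
tcp_pos: [0.4338, -0.128, 0.1221]
ee_rot: [[0.924, -0.382, 0.003], [-0.382, -0.924, 0.0], [0.003, -0.001, -1.0]]
wrist_force: [0.3, -0.9, -1.0]
gripper_width: 0.285
gripper_force: 30.0
```

Emit:
servo_tool(slide=[[0.005, -0.015, 0], [0.012, -0.04, 0], [0.021, -0.07, 0], [0.03, -0.1, 0], [0.039, -0.13, 0]], spin=[0, 0, 0, 0, 0], grip=[1, 1, 1, 1, 1])

```text
time_s: 10.82
tcp_pos: [0.519, -0.0217, 0.1201]
ee_rot: [[0.924, -0.382, -0.0], [-0.382, -0.924, 0.0], [-0.0, -0.0, -1.0]]
wrist_force: [-0.1, -0.3, -0.4]
gripper_width: 0.288
gripper_force: 30.0
```

Emit:
servo_tool(slide=[[0.009, -0.03, 0], [0.018, -0.06, 0], [0.027, -0.09, 0], [0.036, -0.12, 0], [0.042, -0.14, 0]], spin=[0, 0, 0, 0, 0], grip=[1, 1, 1, 1, 1])

```text
time_s: 11.23
tcp_pos: [0.6123, 0.0929, 0.1197]
ee_rot: [[0.925, -0.381, 0.001], [-0.381, -0.925, 0.0], [0.0, -0.0, -1.0]]
wrist_force: [0.7, -0.2, -1.2]
gripper_width: 0.286
gripper_force: 30.0
```

Emit:
servo_tool(slide=[[0.004, -0.012, 0], [0.008, -0.026, 0], [0.01, -0.0316, 0], [0.01, -0.0316, 0], [0.01, -0.0316, 0]], spin=[0, 0, 0, 0, 0], grip=[1, 1, 1, 1, 1])

```text
time_s: 11.65
tcp_pos: [0.6315, 0.1157, 0.1196]
ee_rot: [[0.924, -0.382, -0.001], [-0.382, -0.924, -0.0], [-0.001, 0.001, -1.0]]
wrist_force: [-0.3, 0.4, -1.1]
gripper_width: 0.284
gripper_force: 30.0
```

```bash
python3 go.py .632 .116 .0705 -22.4
```

```text
t 11.65 p [0.6315 0.1157 0.1196] yaw -22.5 w 0.284 gf 30.0 F [-0.3  0.4 -1.1]
slide [ 0.0004 -0.0005  0.0491] spin -0.1 dist 0.049
```

Emit:
servo_tool(slide=[[0, 0, 0.008], [0, 0, 0.018], [0, 0, 0.028], [0, 0, 0.036], [0, 0, 0.04]], spin=[0, 0, 0, 0, 0], grip=[1, 1, 1, 1, 1])

```text
time_s: 12.07
tcp_pos: [0.6309, 0.1152, 0.0778]
ee_rot: [[0.924, -0.383, -0.003], [-0.383, -0.924, -0.001], [-0.003, 0.002, -1.0]]
wrist_force: [-0.7, 0.1, -0.6]
gripper_width: 0.29
gripper_force: 30.0
```

Emit:
servo_tool(slide=[[0, 0, 0.003], [0, 0, 0.006], [0, 0, 0.0085], [0, 0, 0.0085], [0, 0, 0.0085]], spin=[0, 0, 0, 0, 0], grip=[1, 1, 1, 1, 1])

```text
time_s: 12.48
tcp_pos: [0.6323, 0.116, 0.0717]
ee_rot: [[0.924, -0.382, 0.0], [-0.382, -0.924, 0.0], [0.0, -0.0, -1.0]]
wrist_force: [0.6, -0.0, -0.8]
gripper_width: 0.286
gripper_force: 30.0
```

```bash
python3 go.py .632 .116 .0705 -22.4
```

```text
t 12.48 p [0.6323 0.116  0.0717] yaw -22.4 w 0.286 gf 30.0 F [ 0.6 -0.  -0.8]
slide [-0.0003  0.0001  0.0012] spin -0.0 dist 0.001
```

Emit:
servo_tool(slide=[[0, 0, 0], [0, 0, 0], [0, 0, 0], [0, 0, 0], [0, 0, 0]], spin=[0, 0, 0, 0, 0], grip=[0.6, 0.3, 0.3, 0.3, 0.3])

```text
time_s: 12.9
tcp_pos: [0.6323, 0.1161, 0.0718]
ee_rot: [[0.924, -0.382, 0.001], [-0.382, -0.924, 0.0], [0.0, -0.0, -1.0]]
wrist_force: [-1.0, 0.7, -0.7]
gripper_width: 0.581
gripper_force: 0.0
```

Emit:
servo_tool(slide=[[0, 0, -0.005], [0, 0, -0.02], [0, 0, -0.04], [0, 0, -0.06], [0, 0, -0.08]], spin=[0, 0, 0, 0, 0], grip=[0.3, 0.3, 0, 0, 0])

```text
time_s: 13.32
tcp_pos: [0.6321, 0.1159, 0.1528]
ee_rot: [[0.924, -0.382, 0.0], [-0.382, -0.924, -0.0], [0.0, 0.0, -1.0]]
wrist_force: [-0.2, -0.9, -0.4]
gripper_width: 0.843
gripper_force: 0.0
```

Emit:
servo_tool(slide=[[-0.004, 0.025, 0], [-0.01, 0.06, 0], [-0.016, 0.096, 0], [-0.022, 0.132, 0], [-0.028, 0.165, 0]], spin=[0, 0, 0, 0, 0], grip=[0, 0, 0, 0, 0])

```text
time_s: 13.73
tcp_pos: [0.5421, -0.0272, 0.1521]
ee_rot: [[0.924, -0.382, 0.0], [-0.382, -0.924, 0.0], [0.0, -0.0, -1.0]]
wrist_force: [0.0, -0.1, 0.0]
gripper_width: 0.995
gripper_force: 0.0
```

Emit:
servo_tool(slide=[[-0.006, 0.036, 0], [-0.012, 0.072, 0], [-0.018, 0.108, 0], [-0.024, 0.144, 0], [-0.03, 0.176, 0]], spin=[0, 0, 0, 0, 0], grip=[0, 0, 0, 0, 0])

```text
time_s: 14.15
tcp_pos: [0.4471, -0.1785, 0.1522]
ee_rot: [[0.924, -0.382, 0.001], [-0.382, -0.924, -0.0], [0.001, -0.0, -1.0]]
wrist_force: [0.1, -0.4, 0.3]
gripper_width: 1.002
gripper_force: 0.0
```

Emit:
servo_tool(slide=[[-0.006, 0.036, 0], [-0.012, 0.072, 0], [-0.018, 0.108, 0], [-0.023, 0.135, 0], [-0.025, 0.147, 0]], spin=[-1, -2, -3, -4, -5], grip=[0, 0, 0, 0, 0])

```text
time_s: 14.57
tcp_pos: [0.3672, -0.3054, 0.1521]
ee_rot: [[0.953, -0.302, 0.0], [-0.302, -0.953, -0.0], [0.0, 0.0, -1.0]]
wrist_force: [0.0, 0.2, -0.1]
gripper_width: 0.997
gripper_force: 0.0
```

```bash
python3 wr.py w4 short_lens; python3 go.py .3686 -.3034 .035 -17.4
python3 - <<'E'
from h import *
c=capture('top');a=cv2.resize(c['pixels'][110:190,220:320],(400,320))
np.save('top1.npy',c,allow_pickle=True)
print([(np.round(q['point'],4).tolist(),round(q['conf'],2)) for q in tip_of('bell_cover','top')])
w=cv2.imread('pics/w4.png')
cv2.imwrite('pics/c4.png',np.hstack([a,cv2.resize(w,(400,320))]))
E
```

```text
short_lens call [([0.3717, -0.3006, 0.0065], 0.95)]
t 14.67 p [ 0.368  -0.3048  0.152 ] yaw -17.6 w 1.001 gf 0.0 F [ 0.3  0.3 -0.3]
slide [ 1.00e-04 -1.50e-03  1.17e-01] spin -0.2 dist 0.117
[([0.6322, 0.1149, 0.0144], 0.55)]
```

View pics/c4.png

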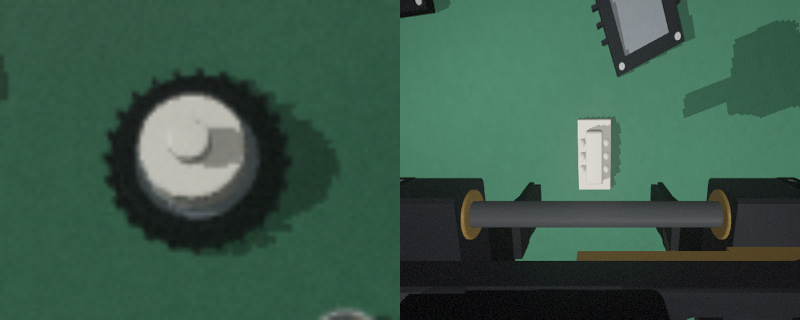

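The bell sits in the round housing (crop 190,145). The short lens is aligned with the jaws and centred between the fingers (crop 594,155).

Emit:
servo_tool(slide=[[0, -0.001, 0.025], [0, -0.001, 0.06], [0, -0.001, 0.093], [0, -0.001, 0.112], [0, -0.001, 0.117]], spin=[0, 0, 0, 0, 0], grip=[0, 0, 0, 0, 0])

```text
time_s: 15.18
tcp_pos: [0.3681, -0.3006, 0.0317]
ee_rot: [[0.954, -0.299, -0.006], [-0.299, -0.954, 0.003], [-0.007, -0.001, -1.0]]
wrist_force: [0.2, 0.5, 0.7]
gripper_width: 1.0
gripper_force: 0.0
```

Emit:
servo_tool(slide=[[0, 0, 0], [0, 0, 0], [0, 0, 0], [0, 0, 0], [0, 0, 0]], spin=[0, 0, 0, 0, 0], grip=[0.6, 1, 1, 1, 1])

```text
time_s: 15.6
tcp_pos: [0.3702, -0.3026, 0.0358]
ee_rot: [[0.954, -0.3, 0.003], [-0.3, -0.954, -0.001], [0.003, 0.0, -1.0]]
wrist_force: [0.1, 0.5, -0.4]
gripper_width: 0.705
gripper_force: 0.0
```

Emit:
servo_tool(slide=[[0, 0, 0], [0, 0, 0], [0, 0, 0], [0, 0, 0], [0, 0, 0]], spin=[0, 0, 0, 0, 0], grip=[1, 1, 1, 1, 1])

```text
time_s: 16.02
tcp_pos: [0.3694, -0.3024, 0.0346]
ee_rot: [[0.954, -0.3, -0.0], [-0.3, -0.954, -0.0], [-0.0, 0.0, -1.0]]
wrist_force: [0.2, -0.9, -0.9]
gripper_width: 0.32
gripper_force: 0.0
```

Emit:
servo_tool(slide=[[0, 0, 0], [0, 0, 0], [0, 0, 0], [0, 0, 0], [0, 0, 0]], spin=[0, 0, 0, 0, 0], grip=[1, 1, 1, 1, 1])

```text
time_s: 16.43
tcp_pos: [0.3694, -0.3024, 0.0345]
ee_rot: [[0.954, -0.3, -0.0], [-0.3, -0.954, 0.0], [-0.0, 0.0, -1.0]]
wrist_force: [0.2, 0.6, 0.3]
gripper_width: 0.25
gripper_force: 30.0
```

```bash
python3 go.py .6232 -.1339 .10 -11.3
```

```text
t 16.43 p [ 0.3694 -0.3024  0.0345] yaw -17.5 w 0.25 gf 30.0 F [0.2 0.6 0.3]
slide [ 0.1916 -0.2369 -0.0655] spin -6.2 dist 0.312
```

Emit:
servo_tool(slide=[[0, 0, -0.008], [0, 0, -0.022], [0, 0, -0.04], [0, 0, -0.056], [0, 0, -0.065]], spin=[0, 0, 0, 0, 0], grip=[1, 1, 1, 1, 1])

```text
time_s: 16.85
tcp_pos: [0.3702, -0.3027, 0.1017]
ee_rot: [[0.954, -0.3, 0.003], [-0.3, -0.954, -0.001], [0.003, 0.0, -1.0]]
wrist_force: [-0.0, 0.7, -1.0]
gripper_width: 0.246
gripper_force: 30.0
```

Emit:
servo_tool(slide=[[0.01, -0.012, 0], [0.028, -0.035, 0], [0.048, -0.06, 0], [0.07, -0.086, 0], [0.092, -0.114, 0]], spin=[0, 0, 0, 0, 0], grip=[1, 1, 1, 1, 1])

```text
time_s: 17.27
tcp_pos: [0.492, -0.2204, 0.0998]
ee_rot: [[0.954, -0.301, -0.0], [-0.301, -0.954, 0.0], [-0.0, -0.0, -1.0]]
wrist_force: [1.0, -1.3, 0.4]
gripper_width: 0.251
gripper_force: 30.0
```

Emit:
servo_tool(slide=[[0.022, -0.027, 0], [0.045, -0.056, 0], [0.068, -0.084, 0], [0.088, -0.108, 0], [0.1, -0.123, 0]], spin=[-1, -2, -4, -5, -6], grip=[1, 1, 1, 1, 1])

```text
time_s: 17.68
tcp_pos: [0.6262, -0.1318, 0.0994]
ee_rot: [[0.981, -0.196, 0.001], [-0.196, -0.981, -0.0], [0.001, -0.0, -1.0]]
wrist_force: [0.7, -0.4, -0.2]
gripper_width: 0.251
gripper_force: 30.0
```

Emit:
servo_tool(slide=[[0, 0, 0], [0, 0, 0], [0, 0, 0.01], [0, 0, 0.02], [0, 0, 0.03]], spin=[0, 0, 0, 0, 0], grip=[1, 1, 1, 1, 1])

```text
time_s: 18.1
tcp_pos: [0.6223, -0.1346, 0.0684]
ee_rot: [[0.98, -0.2, -0.001], [-0.2, -0.98, 0.0], [-0.001, -0.0, -1.0]]
wrist_force: [0.4, -0.9, -1.2]
gripper_width: 0.247
gripper_force: 30.0
```

```bash
python3 go.py .6232 -.1345 .0455 -11.3;python3 wr.py w5 short_housing
```

```text
t 18.1 p [ 0.6223 -0.1346  0.0684] yaw -11.5 w 0.247 gf 30.0 F [ 0.4 -0.9 -1.2]
slide [ 0.0009 -0.0002  0.0229] spin -0.2 dist 0.023
short_housing call []
```

View pics/w5.png

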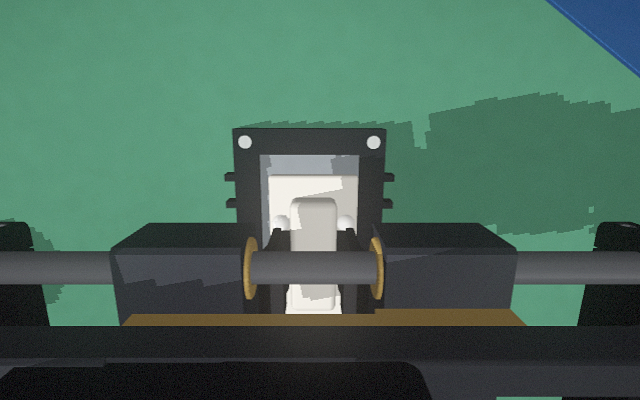

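The recess (columns 260–359) is centred on the held lens and aligned with it, so I lower.

Emit:
servo_tool(slide=[[0, 0, 0.006], [0, 0, 0.013], [0, 0, 0.019], [0, 0, 0.023], [0, 0, 0.023]], spin=[0, 0, 0, 0, 0], grip=[1, 1, 1, 1, 1])

```text
time_s: 18.62
tcp_pos: [0.6229, -0.1339, 0.0452]
ee_rot: [[0.98, -0.199, -0.002], [-0.199, -0.98, 0.0], [-0.002, 0.0, -1.0]]
wrist_force: [-0.4, 0.5, 0.1]
gripper_width: 0.248
gripper_force: 30.0
```

Emit:
servo_tool(slide=[[0, 0, 0], [0, 0, 0], [0, 0, 0], [0, 0, 0], [0, 0, 0]], spin=[0, 0, 0, 0, 0], grip=[1, 1, 1, 0.5, 0.4])

```text
time_s: 19.03
tcp_pos: [0.624, -0.1339, 0.0471]
ee_rot: [[0.98, -0.198, 0.001], [-0.198, -0.98, -0.0], [0.001, -0.0, -1.0]]
wrist_force: [0.4, -0.0, 0.9]
gripper_width: 0.327
gripper_force: 0.0
```

Emit:
servo_tool(slide=[[0, 0, 0], [0, 0, -0.01], [0, 0, -0.04], [0, 0, -0.075], [0, 0, -0.105]], spin=[0, 0, 0, 0, 0], grip=[0.4, 0.4, 0.2, 0, 0])

```text
time_s: 19.45
tcp_pos: [0.6239, -0.134, 0.1541]
ee_rot: [[0.98, -0.198, 0.001], [-0.198, -0.98, -0.001], [0.001, 0.0, -1.0]]
wrist_force: [1.0, 0.4, 1.0]
gripper_width: 0.693
gripper_force: 0.0
```

```bash
python3 go.py .3484 .3184 .15 -4.3
```

```text
t 19.45 p [ 0.6239 -0.134   0.1541] yaw -11.4 w 0.693 gf 0.0 F [1.  0.4 1. ]
slide [-0.3597 -0.3889  0.0036] spin -7.1 dist 0.53
```

Emit:
servo_tool(slide=[[-0.015, -0.016, 0], [-0.039, -0.042, 0], [-0.064, -0.069, 0], [-0.089, -0.096, 0], [-0.114, -0.123, 0]], spin=[0, 0, 0, 0, 0], grip=[0, 0, 0, 0, 0])

```text
time_s: 19.87
tcp_pos: [0.5355, 0.0103, 0.1526]
ee_rot: [[0.98, -0.199, 0.001], [-0.199, -0.98, 0.0], [0.001, -0.001, -1.0]]
wrist_force: [0.9, 0.3, 0.0]
gripper_width: 0.986
gripper_force: 0.0
```

Emit:
servo_tool(slide=[[-0.025, -0.027, 0], [-0.05, -0.054, 0], [-0.075, -0.081, 0], [-0.1, -0.108, 0], [-0.125, -0.135, 0]], spin=[0, 0, 0, 0, 0], grip=[0, 0, 0, 0, 0])

```text
time_s: 20.28
tcp_pos: [0.4397, 0.1678, 0.1527]
ee_rot: [[0.98, -0.198, 0.002], [-0.198, -0.98, 0.001], [0.001, -0.001, -1.0]]
wrist_force: [0.9, 1.0, -0.5]
gripper_width: 1.0
gripper_force: 0.0
```

Emit:
servo_tool(slide=[[-0.025, -0.027, 0], [-0.05, -0.054, 0], [-0.075, -0.081, 0], [-0.1, -0.11, 0], [-0.12, -0.13, 0]], spin=[-1, -2, -4, -6, -7], grip=[0, 0, 0, 0, 0])

```text
time_s: 20.7
tcp_pos: [0.3478, 0.3203, 0.1529]
ee_rot: [[0.997, -0.074, 0.002], [-0.074, -0.997, 0.002], [0.002, -0.003, -1.0]]
wrist_force: [0.3, 0.4, 0.3]
gripper_width: 1.002
gripper_force: 0.0
```

```bash
python3 wr.py w6 long_lens; python3 go.py .3484 .3184 .035 -4.3
python3 - <<'E'
from h import *
c=capture('top');a=cv2.resize(c['pixels'][120:200,320:420],(400,320))
w=cv2.imread('pics/w6.png')
cv2.imwrite('pics/c6.png',np.hstack([a,cv2.resize(w,(400,320))]))
E
```

```text
long_lens call [([0.3507, 0.3184, -0.0029], 0.61)]
t 20.8 p [0.3476 0.3212 0.1528] yaw -4.1 w 1.0 gf 0.0 F [ 0.8 -0.9  0.4]
slide [0.0008 0.0031 0.1178] spin 0.2 dist 0.118
```

View pics/c6.png

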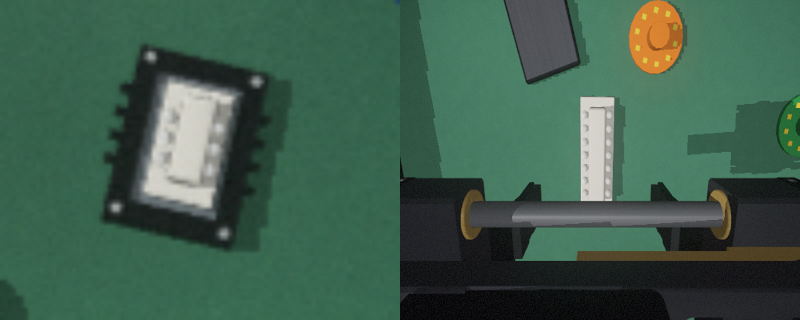

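The short lens is seated in its recess (crop 190,140). The long lens is aligned between the jaws (crop 597,150), clear of the phone.

Emit:
servo_tool(slide=[[0.001, 0.003, 0.025], [0.001, 0.003, 0.06], [0.001, 0.003, 0.094], [0.001, 0.003, 0.113], [0.001, 0.003, 0.118]], spin=[0, 0, 0, 0, 0], grip=[0, 0, 0, 0, 0])

```text
time_s: 21.27
tcp_pos: [0.3489, 0.3117, 0.031]
ee_rot: [[0.997, -0.08, -0.003], [-0.08, -0.997, -0.006], [-0.003, 0.006, -1.0]]
wrist_force: [0.2, -0.2, 0.3]
gripper_width: 1.0
gripper_force: 0.0
```

Emit:
servo_tool(slide=[[0, 0, 0], [0, 0, 0], [0, 0, 0], [0, 0, 0], [0, 0, 0]], spin=[0, 0, 0, 0, 0], grip=[0.6, 1, 1, 1, 1])

```text
time_s: 21.68
tcp_pos: [0.35, 0.3153, 0.0348]
ee_rot: [[0.997, -0.078, 0.001], [-0.078, -0.997, 0.003], [0.001, -0.003, -1.0]]
wrist_force: [0.1, -0.6, -0.3]
gripper_width: 0.705
gripper_force: 0.0
```

Emit:
servo_tool(slide=[[0, 0, 0], [0, 0, 0], [0, 0, 0], [0, 0, 0], [0, 0, 0]], spin=[0, 0, 0, 0, 0], grip=[1, 1, 1, 1, 1])

```text
time_s: 22.1
tcp_pos: [0.3496, 0.3148, 0.0336]
ee_rot: [[0.997, -0.077, 0.0], [-0.077, -0.997, 0.0], [0.0, -0.0, -1.0]]
wrist_force: [-0.2, 0.4, 0.7]
gripper_width: 0.322
gripper_force: 0.2
```

Emit:
servo_tool(slide=[[0, 0, 0], [0, 0, 0], [0, 0, 0], [0, 0, 0], [0, 0, 0]], spin=[0, 0, 0, 0, 0], grip=[1, 1, 1, 1, 1])

```text
time_s: 22.52
tcp_pos: [0.3497, 0.3148, 0.0336]
ee_rot: [[0.997, -0.077, 0.0], [-0.077, -0.997, 0.0], [0.0, -0.0, -1.0]]
wrist_force: [-0.4, 0.7, 0.1]
gripper_width: 0.247
gripper_force: 30.0
```

```bash
python3 go.py .5184 -.3925 .15 4.3
```

```text
t 22.52 p [0.3497 0.3148 0.0336] yaw -4.4 w 0.247 gf 30.0 F [-0.4  0.7  0.1]
slide [ 0.2231  0.692  -0.1166] spin -8.7 dist 0.736
```

Emit:
servo_tool(slide=[[0, 0, -0.008], [0, 0, -0.022], [0, 0, -0.042], [0, 0, -0.065], [0, 0, -0.08]], spin=[0, 0, 0, 0, 0], grip=[1, 1, 1, 1, 1])

```text
time_s: 22.93
tcp_pos: [0.3497, 0.3146, 0.1156]
ee_rot: [[0.997, -0.077, 0.001], [-0.077, -0.997, 0.001], [0.001, -0.001, -1.0]]
wrist_force: [0.3, 0.7, -1.3]
gripper_width: 0.251
gripper_force: 30.0
```

Emit:
servo_tool(slide=[[0.006, 0.019, 0], [0.015, 0.046, 0], [0.025, 0.078, 0], [0.036, 0.112, 0], [0.047, 0.146, 0]], spin=[0, 0, 0, 0, 0], grip=[1, 1, 1, 1, 1])

```text
time_s: 23.35
tcp_pos: [0.3845, 0.1636, 0.1139]
ee_rot: [[0.997, -0.077, -0.001], [-0.077, -0.997, -0.0], [-0.001, 0.0, -1.0]]
wrist_force: [0.3, 0.0, -1.4]
gripper_width: 0.253
gripper_force: 30.0
```

Emit:
servo_tool(slide=[[0.011, 0.034, 0], [0.022, 0.069, 0], [0.034, 0.104, 0], [0.045, 0.139, 0], [0.056, 0.174, 0]], spin=[0, 0, 0, 0, 0], grip=[1, 1, 1, 1, 1])

```text
time_s: 23.77
tcp_pos: [0.4269, -0.0144, 0.114]
ee_rot: [[0.997, -0.077, -0.001], [-0.077, -0.997, -0.0], [-0.001, 0.0, -1.0]]
wrist_force: [1.5, 0.2, -2.3]
gripper_width: 0.25
gripper_force: 30.0
```

Emit:
servo_tool(slide=[[0.011, 0.034, 0], [0.022, 0.069, 0], [0.034, 0.104, 0], [0.045, 0.139, 0], [0.056, 0.174, 0]], spin=[0, 0, 0, 0, 0], grip=[1, 1, 1, 1, 1])

```text
time_s: 24.18
tcp_pos: [0.4692, -0.1922, 0.1138]
ee_rot: [[0.997, -0.078, -0.001], [-0.078, -0.997, 0.0], [-0.001, -0.0, -1.0]]
wrist_force: [1.8, 0.6, -1.5]
gripper_width: 0.248
gripper_force: 30.0
```

Emit:
servo_tool(slide=[[0.011, 0.034, 0], [0.022, 0.069, 0], [0.034, 0.104, 0], [0.042, 0.13, 0], [0.046, 0.142, 0]], spin=[-2, -4, -6, -8, -8.7], grip=[1, 1, 1, 1, 1])

```text
time_s: 24.6
tcp_pos: [0.5044, -0.3386, 0.1134]
ee_rot: [[0.997, 0.072, -0.001], [0.072, -0.997, -0.0], [-0.001, 0.0, -1.0]]
wrist_force: [-0.1, 1.2, -1.7]
gripper_width: 0.245
gripper_force: 30.0
```

```bash
python3 go.py .519 -.3925 .0675 4.3;python3 wr.py w7 long_housing
```

```text
t 24.6 p [ 0.5044 -0.3386  0.1134] yaw 4.2 w 0.245 gf 30.0 F [-0.1  1.2 -1.7]
slide [0.0106 0.0548 0.0459] spin -0.1 dist 0.072
long_housing call [([0.5168, -0.392, 0.0044], 0.61)]
```

View pics/w7.png

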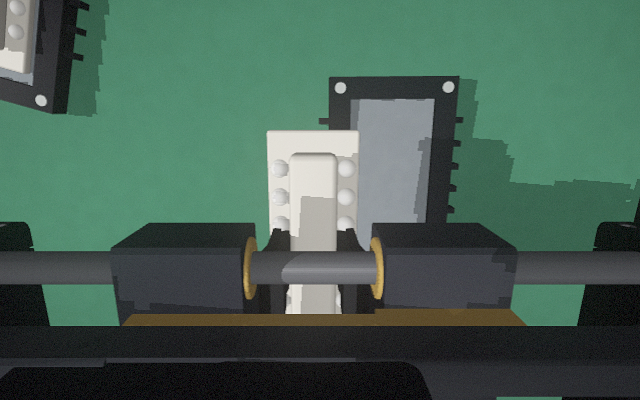

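The held long lens is parallel to the housing (recess columns about 350–435), which is 55 mm farther along tool y, as computed.

Emit:
servo_tool(slide=[[0.003, 0.015, 0], [0.007, 0.035, 0], [0.01, 0.05, 0], [0.011, 0.055, 0], [0.011, 0.055, 0]], spin=[0, 0, 0, 0, 0], grip=[1, 1, 1, 1, 1])

```text
time_s: 25.12
tcp_pos: [0.5193, -0.3892, 0.1133]
ee_rot: [[0.997, 0.073, -0.001], [0.073, -0.997, 0.001], [-0.001, -0.001, -1.0]]
wrist_force: [1.0, -0.7, -1.2]
gripper_width: 0.251
gripper_force: 30.0
```

Emit:
servo_tool(slide=[[0, 0, 0.01], [0, 0, 0.024], [0, 0, 0.038], [0, 0, 0.046], [0, 0, 0.046]], spin=[0, 0, 0, 0, 0], grip=[1, 1, 1, 1, 1])

```text
time_s: 25.53
tcp_pos: [0.5179, -0.3875, 0.0649]
ee_rot: [[0.997, 0.075, -0.005], [0.075, -0.997, 0.003], [-0.005, -0.003, -1.0]]
wrist_force: [-1.4, 1.2, -2.1]
gripper_width: 0.247
gripper_force: 30.0
```

```bash
python3 go.py .519 -.3925 .045 4.3;python3 wr.py w8
```

```text
t 25.53 p [ 0.5179 -0.3875  0.0649] yaw 4.3 w 0.247 gf 30.0 F [-1.4  1.2 -2.1]
slide [0.0008 0.0051 0.0199] spin -0.0 dist 0.021
```

View pics/w8.png

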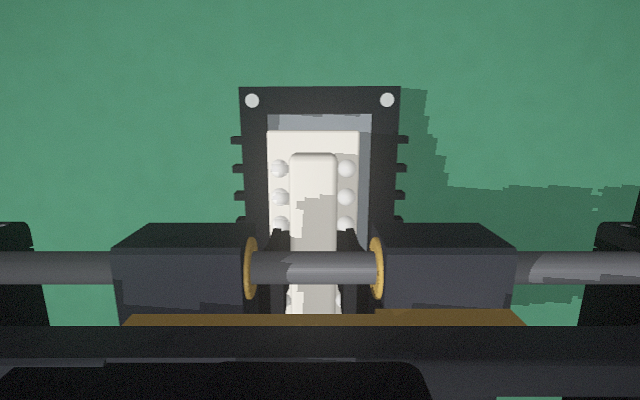

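The lens (267–358) sits left of the recess centre (267–371), so I shift +4 mm along tool y and lower.

Emit:
servo_tool(slide=[[0.001, 0.004, 0], [0.001, 0.004, 0.003], [0.001, 0.004, 0.01], [0.001, 0.004, 0.017], [0.001, 0.004, 0.021]], spin=[0, 0, 0, 0, 0], grip=[1, 1, 1, 1, 1])

```text
time_s: 26.0
tcp_pos: [0.5204, -0.3931, 0.0454]
ee_rot: [[0.997, 0.074, -0.001], [0.074, -0.997, 0.001], [-0.001, -0.001, -1.0]]
wrist_force: [-0.8, -0.1, -1.4]
gripper_width: 0.251
gripper_force: 30.0
```

Emit:
servo_tool(slide=[[0, 0, 0], [0, 0, 0], [0, 0, 0], [0, 0, 0], [0, 0, 0]], spin=[0, 0, 0, 0, 0], grip=[1, 1, 1, 1, 1])

```text
time_s: 26.42
tcp_pos: [0.5212, -0.3934, 0.0469]
ee_rot: [[0.997, 0.074, 0.001], [0.074, -0.997, -0.0], [0.001, 0.0, -1.0]]
wrist_force: [0.3, -0.1, -2.3]
gripper_width: 0.246
gripper_force: 30.0
```

```bash
python3 go.py .519 -.3925 .045 4.3
```

```text
t 26.42 p [ 0.5212 -0.3934  0.0469] yaw 4.3 w 0.246 gf 30.0 F [ 0.3 -0.1 -2.3]
slide [-0.0021 -0.0011  0.0019] spin -0.0 dist 0.003
```

Lower 2 mm, release, retreat and back off out of the top camera's view.

Emit:
servo_tool(slide=[[-0.001, -0.001, 0.001], [-0.001, -0.001, 0.002], [-0.001, -0.001, 0.002], [-0.001, -0.001, 0.002], [-0.001, -0.001, 0.002]], spin=[0, 0, 0, 0, 0], grip=[1, 1, 1, 0.5, 0.4])

```text
time_s: 26.83
tcp_pos: [0.5201, -0.3925, 0.0448]
ee_rot: [[0.997, 0.074, 0.0], [0.074, -0.997, -0.0], [0.0, 0.0, -1.0]]
wrist_force: [1.1, 0.1, -0.5]
gripper_width: 0.322
gripper_force: 0.0
```

Emit:
servo_tool(slide=[[0, 0, 0], [0, 0, 0], [0, 0, -0.01], [0, 0, -0.04], [0, 0, -0.075]], spin=[0, 0, 0, 0, 0], grip=[0.4, 0.4, 0.4, 0.2, 0])

```text
time_s: 27.25
tcp_pos: [0.5185, -0.3917, 0.1185]
ee_rot: [[0.997, 0.074, -0.005], [0.074, -0.997, 0.002], [-0.005, -0.003, -1.0]]
wrist_force: [0.8, -0.6, -0.4]
gripper_width: 0.664
gripper_force: 0.0
```

Emit:
servo_tool(slide=[[-0.01, -0.01, -0.03], [-0.03, -0.035, -0.05], [-0.05, -0.065, -0.07], [-0.07, -0.095, -0.08], [-0.09, -0.12, -0.09]], spin=[0, 0, 0, 0, 0], grip=[0, 0, 0, 0, 0])

```text
time_s: 27.67
tcp_pos: [0.4202, -0.2782, 0.2115]
ee_rot: [[0.997, 0.074, 0.002], [0.074, -0.997, -0.001], [0.002, 0.001, -1.0]]
wrist_force: [0.5, 1.0, 0.7]
gripper_width: 0.978
gripper_force: 0.0
```

Run:
```python
from h import *
c=capture('top');cv2.imwrite('pics/end.png',cv2.resize(c['pixels'][100:260,130:530],(800,320)))
for t in 'long_lens short_lens bell_cover phone'.split():print(t,[(np.round(q['point'],3).tolist(),round(q['conf'],2)) for q in tip_of(t,'top')][:2])
im=c['pixels'];hsv=cv2.cvtColor(im,cv2.COLOR_BGR2HSV)
m=((hsv[...,2]>150)&(hsv[...,1]<70)).astype(np.uint8)
for n,u,v,h in(('long',467,200,28),('short',367,156,22)):
    q=np.zeros_like(m);q[v-h:v+h,u-16:u+16]=m[v-h:v+h,u-16:u+16]
    k=max(cv2.findContours(q,0,1)[0],key=cv2.contourArea)
    r=cv2.minAreaRect(np.array([world(c,*p[0],.016)[:2] for p in k],np.float32)*1000);print(n,r)
```

```text
long_lens []
short_lens [([0.623, -0.137, 0.006], 0.76)]
bell_cover [([0.63, 0.12, 0.016], 0.83)]
phone [([0.502, 0.379, -0.001], 0.93)]
long ((542.79931640625, -376.9855651855469), (56.78266143798828, 92.51016998291016), 88.40437316894531)
short ((622.6561889648438, -132.75489807128906), (40.974342346191406, 74.6331787109375), 77.58868408203125)
```

View pics/end.png

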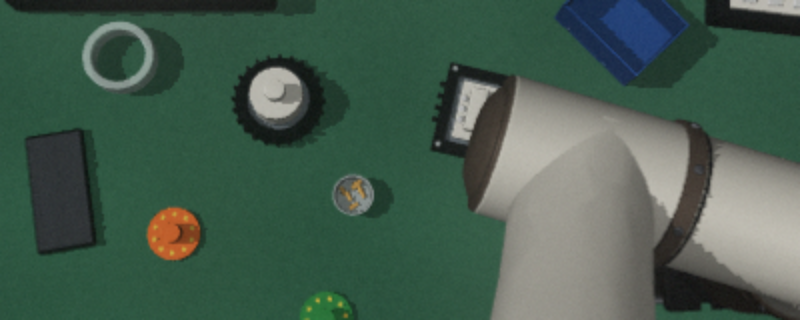

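The arm hides the long housing, so I move it left (−y in tool axes) and look again.

Emit:
servo_tool(slide=[[0, -0.03, 0], [0, -0.07, 0], [0, -0.11, 0], [0, -0.15, 0], [0, -0.18, 0]], spin=[0, 0, 0, 0, 0], grip=[0, 0, 0, 0, 0])

```text
time_s: 28.33
tcp_pos: [0.4082, -0.0983, 0.2092]
ee_rot: [[0.997, 0.074, -0.001], [0.074, -0.997, -0.0], [-0.001, -0.0, -1.0]]
wrist_force: [0.6, 0.3, -0.1]
gripper_width: 1.002
gripper_force: 0.0
```

Emit:
servo_tool(slide=[[0, -0.035, 0], [0, -0.07, 0], [0, -0.105, 0], [0, -0.135, 0], [0, -0.15, 0]], spin=[0, 0, 0, 0, 0], grip=[0, 0, 0, 0, 0])

```text
time_s: 28.75
tcp_pos: [0.3977, 0.0523, 0.2095]
ee_rot: [[0.997, 0.076, 0.0], [0.076, -0.997, 0.0], [0.0, -0.0, -1.0]]
wrist_force: [0.8, -0.1, -1.2]
gripper_width: 1.004
gripper_force: 0.0
```

Run:
```python
from h import *
c=capture('top');cv2.imwrite('pics/end2.png',cv2.resize(c['pixels'][120:250,330:530],(800,520),interpolation=cv2.INTER_CUBIC))
for n in('top','side'):
  if n=='side':c2=capture(n)
  for t in('long_lens','short_lens'):print(n,t,[(np.round(q['point'],3).tolist(),round(q['conf'],2)) for q in tip_of(t,n)][:2])
m=((c['pixels'].min(2)>130)).astype(np.uint8)
for n,u,v,h in(('long',467,200,28),('short',367,156,22)):
    q=np.zeros_like(m);q[v-h:v+h,u-16:u+16]=m[v-h:v+h,u-16:u+16]
    k=max(cv2.findContours(q,0,1)[0],key=cv2.contourArea)
    print(n,cv2.minAreaRect(np.array([world(c,*p[0],.016)[:2] for p in k],np.float32)*1000))
```

```text
top long_lens [([0.518, -0.392, 0.01], 0.95)]
top short_lens [([0.625, -0.14, 0.009], 0.64)]
side long_lens [([0.521, -0.393, 0.011], 0.87)]
side short_lens [([0.624, -0.132, 0.009], 0.88)]
long ((518.5431518554688, -392.0618591308594), (119.71292877197266, 45.659000396728516), 4.278768539428711)
short ((622.8770141601562, -134.04234313964844), (43.572574615478516, 75.7157211303711), 78.52009582519531)
```

View pics/end2.png

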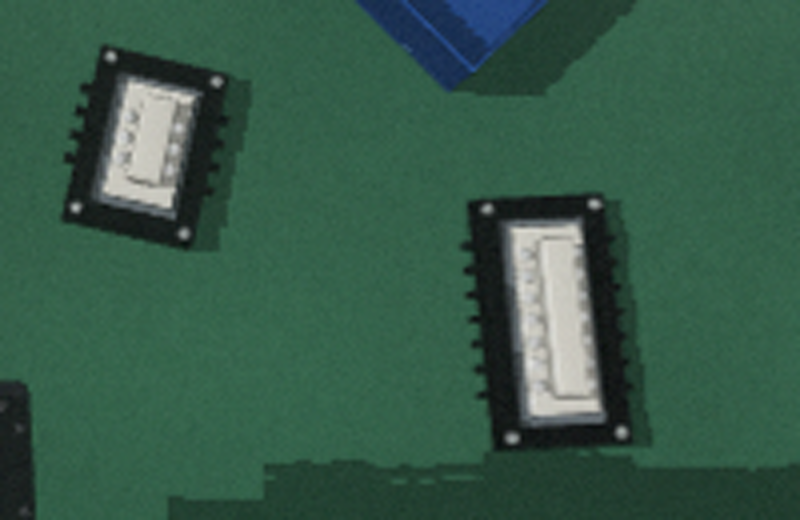

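Both lenses lie in their recesses (crop 150,145 and 558,320), centred within about 2 mm.

```bash
python3 -c "
from station import *
print(finish_job())"
```

```text
the job is handed in; nothing more can be done
None
```

All three lamps are finished and the job is handed in (the hand-in returned no verdict): in the last pictures every part sat in its recess, with both lens plates within about 2 mm of centre, and the phone had not moved.

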